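# Lay the pinning fixture down and square it against the bench stop

## Task

The aluminium pinning fixture is standing on its long edge with its row of open holes turned towards the bench stop (the low steel angle bar behind it) and its black rubber foot pad towards you. Push it over so that it lies flat on the pad with the holes facing up, then push it along the bench until its long side is flush against the stop, somewhere along the bar. Only push it, never lift it, and leave the padlock and the brass lock cylinder where they are.

Things in the scene. Friction and masses are not known exactly. Their poses are not given: they have to be found in the camera images.
- fixture: Loose aluminium block, 45 x 110 x 18 mm, 0.28 kg; a row of open holes in one 45 x 110 mm face, the other covered by a thin black rubber pad. Origin: centre of the pad face. y along the 110 mm length, x along the 45 mm width, z out of the hole face. At the start it stands on a long narrow side, 45 mm high, 18 mm thick, z level towards the bar (up to 0.5 rad off), x down.
- fixture_center (a point): Centre of the aluminium block, 9 mm inside the hole face: 22.5 mm above the bench as it stands on edge, 9 mm when it lies flat. Tipped the right way, the block falls away from the bar, towards the robot, and lies 18 mm high, its z axis up and its x axis towards the bar.
- rail: Bench stop: fixed dark steel angle bar, 530 mm long, upright 15 mm high and 4 mm thick, low flange and screws behind it. Origin on the bench, mid-length, at the foot of the upright's front face. x points away from the robot, square to that face (bar at x = 0 to 30 mm); y runs along the bar, to the robot's left. The fixture starts at least 60 mm in front of it.
- padlock: Brass padlock lying on its face, 63 x 40 x 17 mm, loose; origin at the centre of its underside. It lies 13 to 35 cm from the fixture along the bar. Not to be moved.
- lock_cylinder: Brass lock cylinder standing upright, 34 mm across and 39 mm high, loose; origin at the centre of its foot. It stands 13 to 35 cm from the fixture along the bar. Not to be moved.

How it is judged (in metres and radians):
On the way:
1. the fixture lies flat on the bench with its holes up (angle between fixture's own z axis and vertical below 0.08 rad and height (world z) of fixture_center below 0.013 m), for 0.2 s.
At the end, for the whole second after the job is handed in: The fixture lies flat on its pad, holes up (within 0.06 rad), at rest, with a 110 mm side against the front face of the bar: parallel within 0.05 rad, its centre 19 to 26.5 mm from the face (22.5 mm is touching) and within 235 mm of the middle of the bar (angle between fixture's own z axis and vertical below 0.06 rad and height (world z) of fixture_center below 0.012 m and angle between the y axis of fixture and the y axis of rail, either way round below 0.05 rad and x of fixture_center in the frame of rail between -0.0265 and -0.019 m and y of fixture_center in the frame of rail between -0.235 and 0.235 m and linear speed of fixture below 0.01 m/s).
It fails at once if the fixture is lifted or stood on end (its centre rises above 34 mm; tipping it over needs only 24 mm) (height (world z) of fixture_center above 0.034 m).
It fails at once if the padlock is moved by more than 12 mm (distance of padlock from where it was at the start of the episode above 0.012 m).
It fails at once if the lock cylinder is moved by more than 12 mm (distance of lock_cylinder from where it was at the start of the episode above 0.012 m).
It also fails if it takes over 40 s, if anything falls off the work surface, if the arm or the gripper's body presses on something with over 40 N, if the wrist force passes 120 N, or if a joint passes its speed limit or range.

## Robot

A 6-joint arm with a two-finger parallel gripper is mounted at the origin on a cart in front of the work surface, level with it; the furniture and walls round the work are solid. World frame = base frame: x ahead of the robot, y to its left, z up, the work surface at z = 0. Lengths are in mm, angles in rad, forces in N, time in s.
With the tool pointing down it reaches from about 275 to 825 mm from the base axis. Payload 4.9 kg.
Tool frame: the origin (TCP) lies between the finger pads; the fingertips stand 17 mm ahead of it and the grasp point (between the pads) lies 2 mm behind it (bot.finger_overhang is the distance from the TCP to the fingertips, in mm); z points along the fingers, y is the line along which they close (so a half turn about z gives the same grasp; the last joint's range is limited). The gripper opens to 85 mm and grips with 20 to 120 N. Pads are 22 mm wide; open, the fingers measure 114 mm over their backs; the gripper's body (76 mm by 85 mm) begins 54 mm behind the grasp point. The pads swing forward as they close: fully open they stand 13 mm farther back than shut.
Start: joints at [-0.134, 0.326, -0.193, 1.052, 0, 1.437], TCP at [550.017, 0.009, 248.281] pointing down, gripper open.
Joint ranges: [-2.65, 2.65], [-0.97, 1.79], [-1.3, 1.35], [-1.93, 2.1], [-1.47, 1.37], [-3.14, 3.14]. Speed limits (rad/s): [2.57, 2.57, 3.14, 3.14, 3.14, 3.14].

## Interface

Orientations are given as a rotation vector (axis times angle).
In Python, from workcell import bot, viewer, order gives the robot as it stands (bot), with the cameras (viewer) and the job (order).
- The arm moves only by the shell command python3 jog.py 'ROWS' [FORCE]. ROWS is a JSON object whose key "increments" holds a list of rows, 1 to 8 of them, each of 7 numbers: the finger opening in mm, then dx, dy, dz in mm, then a rotation vector rx, ry, rz in rad; each row is the pose to reach, as a shift and turn from the pose commanded when the command began, along the tool's axes at that moment; what a row does not reach only later rows make up. A row lasts 1/12 s, in which the tool goes at most 41.7 mm and 0.125 rad, less where a joint would pass 70% of its speed; a pose out of reach is approached as far as the arm can. The fingers move at their own pace and stop on an object; FORCE is the grip in N (left out, the last holds). Time passes only in rows, so rows that do not move let the fingers close. It prints the time, the measured TCP pose, the force, the opening and the grip force at its end. Input that does not fit is refused with a message, and nothing moves.
- bot.read_state(): the state, without advancing time (a new reading comes with each control period).
- viewer.camera(name): name is "scene" or "side" or "wrist"; returns the picture (420x560x3 uint8, red, green, blue); there is no depth.
- viewer.camera_params(name): a dict with "mtx" (3x3 intrinsics, pixels), "R" (3x3) and "t" (3): a world point X has camera coordinates R X + t; the wrist camera has in their place "mount" (4x4, takes a point from camera to tool coordinates, whose origin is the TCP and whose axes are the flange's). Camera axes: x right, y down, z forward; pixel columns grow to the right and rows downward; lengths in mm; the calibration is good to about 2 mm. A picture is of the moment at which its call begins: read the wrist's pose just before it. camera_params takes no time and is no camera call.
- order.hand_in(): hands the job in; it is judged then, once.
The state is a dict: "clock": time; "joint_pos": joint angles; "joint_vel": joint speeds; "joint_torque": joint torques, N m; "tool_pos": TCP position; "orientation": TCP orientation; "contact_force": force on the tool from outside, world axes, zero at the start; "wrist_torque": the same for the moment, N m; "width": finger opening in mm; "finger_force": force on a finger pad.
Only numpy, scipy, OpenCV 4.12 (cv2) and the standard library are available. Lean on these libraries where they do the work, as an engineer would, in place of code of your own. Each camera call takes 0.05 s, during which the arm holds its last target. There are 200 camera calls.

## Working session

There is one attempt and no reset: what is moved stays moved. The work goes in short steps, Python scripts to look and compute and a shell command to move; the robot and the scene stay as the last step left them, time stands still between calls to the robot, and variables do not carry over. Pictures are saved under pics/ and viewed, at most 10 in all, crops included, and the job is handed in when it is done.

```bash
ls; mkdir -p pics; python3 - <<'E'
from workcell import bot, viewer, order
import cv2,numpy as np
for n in("scene","side"):
    im=viewer.camera(n); cv2.imwrite(f"pics/{n}0.png",im[:,:,::-1]); p=viewer.camera_params(n)
    R=np.array(p["R"]);t=np.array(p["t"]); print(n,-R.T@t,R[2],p["mtx"][0][0])
s=bot.read_state();print(s["clock"],s["orientation"],s["width"],bot.finger_overhang)
E
```

```text
jog.py
pics
workcell.py
scene [ 209.62884991 -520.39771716  593.18923772] [ 0.41496594  0.63703287 -0.64960941] 398.75148786317527
side [ 129.57876236 -592.4995736   390.44266452] [ 0.55249376  0.72390617 -0.41317128] 426.0197923488441
0.1 [-2.22055785e+00 -2.22055730e+00  1.42696384e-03] 85.44525885526303 17.0
```

View pics/scene0.png

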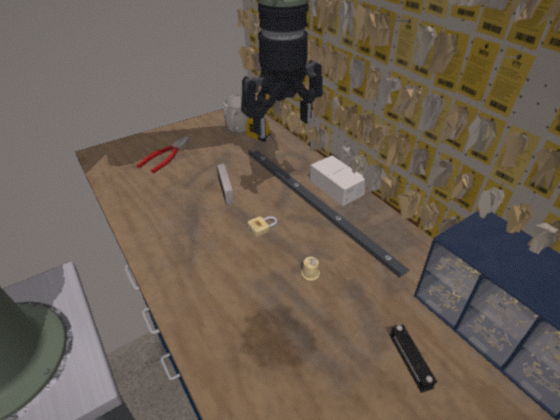

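View pics/side0.png

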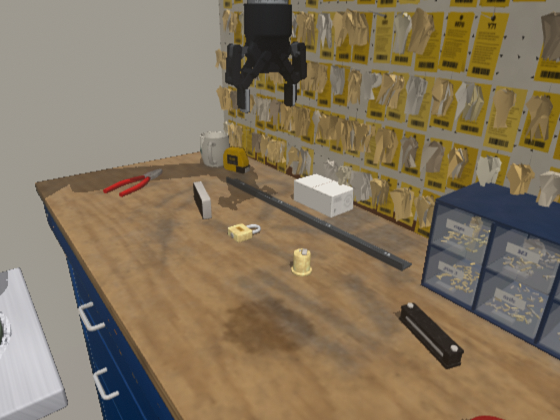

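The scene picture shows the fixture on edge at about (226,184), the bar from (250,152) to (405,270), the padlock at (260,226) and the cylinder at (311,268). In the side picture the fixture is at (202,199). I'll crop these to read the pixels more exactly, and work out rough positions.

```bash
cat > h.py <<'E'
from workcell import bot, viewer, order
import cv2,numpy as np
def cam(n):
    p=viewer.camera_params(n)
    if n!="wrist": return np.array(p["mtx"]),np.array(p["R"]),np.array(p["t"])
    s=bot.read_state();T=np.eye(4);T[:3,:3]=cv2.Rodrigues(np.array(s["orientation"],float))[0];T[:3,3]=s["tool_pos"]
    M=np.linalg.inv(T@np.array(p["mount"]));return np.array(p["mtx"]),M[:3,:3],M[:3,3]
def ray(c,uv,z):
    K,R,t=c;d=R.T@np.linalg.inv(K)@np.array([*uv,1.]);o=-R.T@t
    return o+d*(z-o[2])/d[2]
def tri(c1,u1,c2,u2):
    P=[c[0]@np.c_[c[1],c[2]] for c in(c1,c2)]
    X=cv2.triangulatePoints(*P,np.array(u1,float).reshape(2,1),np.array(u2,float).reshape(2,1));return (X[:3]/X[3]).ravel()
E
python3 - <<'E'
from h import *
S=cam("scene")
for n,u in dict(fixbase=(228,202),pad=(260,226),cyl=(311,277),railL=(250,152),railR=(405,270)).items(): print(n,ray(S,u,0).round())
a=cv2.imread("pics/scene0.png")[155:215,200:280];b=cv2.imread("pics/side0.png")[170:230,170:250]
w=viewer.camera("wrist");cv2.imwrite("pics/w0raw.png",w[:,:,::-1])
c=np.hstack([cv2.resize(x,(400,300),interpolation=cv2.INTER_CUBIC) for x in(a,b)])
w2=np.zeros((300,800,3),np.uint8);w2[:,:400]=cv2.resize(w[:,:,::-1],(400,300))
cv2.imwrite("pics/c0.png",np.vstack([c,w2]))
E
```

```text
fixbase [492. 144.   0.]
pad [512.  33.   0.]
cyl [ 520. -141.    0.]
railL [641. 301.   0.]
railR [ 681. -228.    0.]
```

View pics/c0.png

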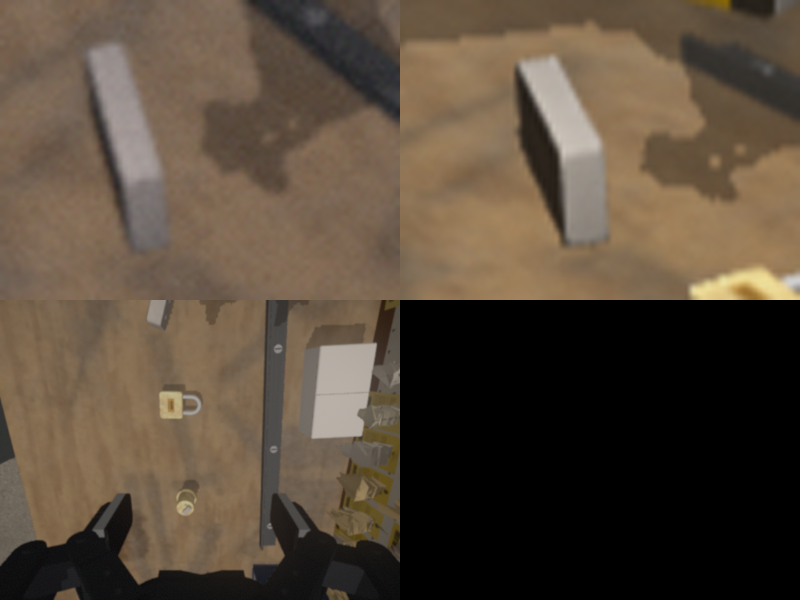

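The crop shows the block's near end face, with the scene top corners at about (225,191) and (232,190), and its far top corners at (217,165) and (224,164). The dark pad is on the robot side, and the wrist view shows the bar's front edge. Now to triangulate.

```bash
python3 - <<'E'
from h import *
S,D=cam("scene"),cam("side")
sc=dict(nTL=(225.2,191.4),nTR=(232,190),nBL=(226.6,204.6),nBR=(233.4,203.6),fTL=(217.4,165),fTR=(224,163.6))
sd=dict(nTL=(202.4,200.4),nTR=(210.8,199.4),nBL=(203.4,218.4),nBR=(211.4,218),fTL=(193.2,182.8),fTR=(201.2,181.4))
for k in sc:
    z=0 if 'B' in k else 45
    print(k,tri(S,sc[k],D,sd[k]).round(),ray(S,sc[k],z).round(),ray(D,sd[k],z).round())
# rail front edge in wrist view
W=cam("wrist");g=cv2.imread("pics/w0raw.png").astype(float).mean(2)
for r in range(20,330,40):
    row=cv2.GaussianBlur(g,(5,5),0)[r,330:400];i=np.argmin(np.diff(row))+330.5
    print(r,i,ray(W,(i,r),15).round(1))
print(viewer.camera_params("wrist")["mount"])
E
```

```text
nTL [482. 130.  45.] [483. 130.  45.] [483. 131.  45.]
nTR [498. 125.  45.] [498. 126.  45.] [499. 125.  45.]
nBL [484. 135.   2.] [485. 138.   0.] [486. 140.   0.]
nBR [500. 132.  -0.] [500. 132.   0.] [501. 132.  -0.]
fTL [515. 236.  43.] [514. 232.  45.] [512. 231.  45.]
fTR [531. 229.  45.] [530. 229.  45.] [531. 228.  45.]
20 371.5 [634.2 149.1  15. ]
60 370.5 [636.1 114.3  15. ]
100 369.5 [638.1  77.1  15. ]
140 367.5 [639.3  37.2  15. ]
180 366.5 [641.6  -5.8  15. ]
220 365.5 [644.  -52.1  15. ]
260 364.5 [ 646.7 -102.2   15. ]
300 363.5 [ 649.6 -156.5   15. ]
[[-3.58898003e-04 -9.50725732e-01 -3.10032988e-01  7.93434076e+01]
 [ 9.99999512e-01 -6.26478502e-04  7.63503932e-04 -3.81170880e-01]
 [-9.20111837e-04 -3.10032562e-01  9.50725493e-01 -1.24544666e+02]
 [ 0.00000000e+00  0.00000000e+00  0.00000000e+00  1.00000000e+00]]
```

```bash
python3 jog.py '{"increments": [[50,21,0,0,0,0,-0.125],[50,42,0,0,0,0,-0.25],[50,63,0,20,0,0,-0.375],[50,84,0,40,0,0,-0.5],[50,105,-1,65,0,0,-0.625],[50,126,-1,90,0,0,-0.75],[50,147,-1,110,0,0,-0.875],[50,167,-1,130,0,0,-1.0]]}'
python3 jog.py '{"increments": [[50,0,0,15,0,0,-0.12],[50,0,0,30,0,0,-0.24],[50,0,0,45,0,0,-0.277],[50,0,0,45,0,0,-0.277]]}'
python3 - <<'E'
from h import *
s=bot.read_state();T=cv2.Rodrigues(np.array(s["orientation"],float))[0]
print(s["tool_pos"],T.round(3).tolist(),s["joint_pos"])
tiles=[]
for n in("scene","side"):
    im=viewer.camera(n)[:,:,::-1];c=cam(n);q=c[0]@(c[1]@np.array(s["tool_pos"])+c[2]);u=(q[:2]/q[2]).astype(int);print(n,u)
    y0,x0=max(u[1]-50,0),max(u[0]-80,0);print(x0,y0)
    tiles.append(cv2.resize(im[y0:y0+100,x0:x0+130],(400,308),interpolation=cv2.INTER_CUBIC))
w=viewer.camera("wrist")[:,:,::-1];cv2.imwrite("pics/w1raw.png",w)
b=np.zeros((292,800,3),np.uint8);b[:,:389]=cv2.resize(w,(389,292));cv2.imwrite("pics/c1.png",np.vstack([np.hstack(tiles),b]))
E
```

```text
clock: 0.82
tool_pos: [548.3, 168.0, 116.8]
orientation: [-0.875, -3.016, 0.001]
contact_force: [1.1, 0.5, -0.0]
width: 50.5
finger_force: 0.0
clock: 1.15
tool_pos: [546.5, 166.8, 70.1]
orientation: [-0.458, -3.103, 0.003]
contact_force: [0.1, 0.3, -0.7]
width: 50.1
finger_force: 0.0
[546.49447159 166.81628861  70.11909333] [[-0.957, 0.289, -0.006], [0.289, 0.957, -0.001], [0.005, -0.003, -1.0]] [ 1.67125616e-01  5.44364164e-01 -3.53313570e-01  6.78807554e-01
 -5.79633254e-05  4.59975278e-01]
scene [241 165]
161 115
side [220 177]
140 127
```

View pics/c1.png

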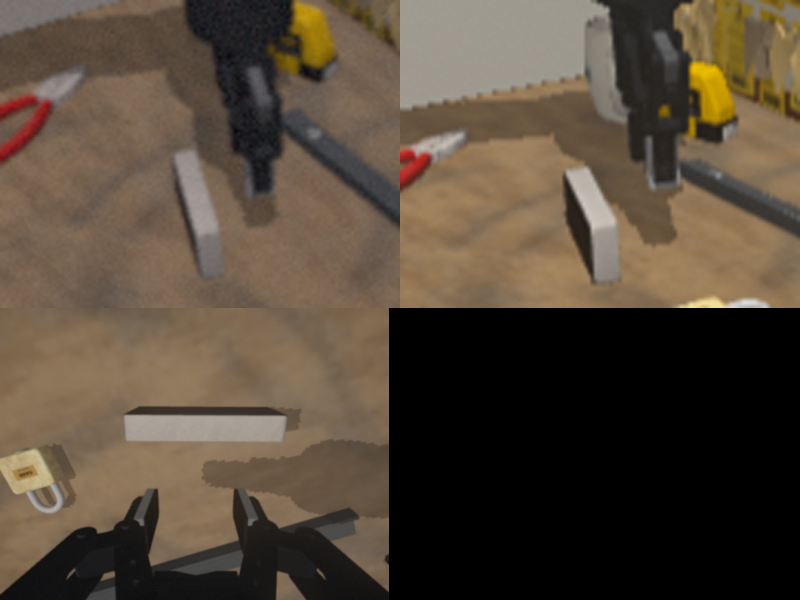

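The gripper is parallel to the block, and clear of it on the bar side. The near fingertip is at scene (246,177) and side (226,188). The wrist view shows the block's top face with its hole-side edge from (180,190) to (410,190).

```bash
python3 - <<'E'
from h import *
S,D,W=cam("scene"),cam("side"),cam("wrist")
print("tip",tri(S,(246.1,177.3),D,(225.7,188)).round(1))
s=bot.read_state();T=cv2.Rodrigues(np.array(s["orientation"],float))[0];p=np.array(s["tool_pos"])
for u in((180,190),(410,190),(180,154),(410,154)):
    X=ray(W,u,45);print(X.round(1),(T.T@(X-p)).round(1))
E
```

```text
tip [539.8 135.1  57.3]
[498.4 132.   45. ] [ 38.4 -48.2  28.7]
[530.  235.7  45. ] [38.3 60.2 28.7]
[482.7 138.5  45. ] [ 55.4 -46.6  28.7]
[513.2 238.7  45. ] [55.3 58.1 28.7]
```

```bash
python3 jog.py '{"increments": [[50,0,6,10,0,0,0],[50,0,6,20,0,0,0],[50,12,6,20,0,0,0],[50,20,6,20,0,0,0],[50,24,6,20,0,0,0],[50,27,6,20,0,0,0],[50,30,6,20,0,0,0],[50,33,6,20,0,0,0]]}'
python3 jog.py '{"increments": [[50,3,0,0,0,0,0],[50,6,0,0,0,0,0],[50,9,0,0,0,0,0],[50,12,0,0,0,0,0],[50,15,0,0,0,0,0],[50,18,0,0,0,0,0]]}'
python3 - <<'E'
from h import *
w=viewer.camera("wrist")[:,:,::-1];cv2.imwrite("pics/w2.png",w)
im=viewer.camera("side")[:,:,::-1][150:250,150:280]
cv2.imwrite("pics/c2.png",np.hstack([cv2.resize(w,(400,300)),cv2.resize(im,(390,300),interpolation=cv2.INTER_CUBIC)]))
E
```

```text
clock: 1.97
tool_pos: [519.8, 182.4, 53.8]
orientation: [0.46, 3.106, 0.001]
contact_force: [1.0, 0.7, 0.6]
width: 49.9
finger_force: 0.3
clock: 2.47
tool_pos: [501.5, 187.6, 53.2]
orientation: [-0.46, -3.108, 0.0]
contact_force: [-0.4, 0.3, 0.1]
width: 50.3
finger_force: 0.0
```

View pics/c2.png

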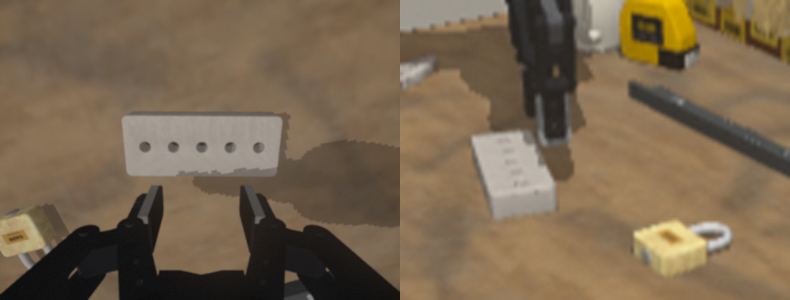

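The block has tipped: the holes are up, and the top face spans about (172,164) to (385,248) in the wrist picture. I'll raise the arm, which lets it settle, and measure again.

```bash
python3 jog.py '{"increments": [[50,0,0,-30,0,0,0],[50,0,0,-60,0,0,0],[50,0,0,-60,0,0,0],[50,0,0,-60,0,0,0]]}'
cat > m.py <<'E'
from h import *
def meas(name):
    W=cam("wrist");s=bot.read_state();T=cv2.Rodrigues(np.array(s["orientation"],float))[0];p=np.array(s["tool_pos"])
    im=viewer.camera("wrist");cv2.imwrite(f"pics/{name}.png",im[:,:,::-1])
    h=cv2.cvtColor(im,cv2.COLOR_RGB2HSV);m=((h[...,1]<60)&(h[...,2]>95)).astype(np.uint8)
    m=cv2.morphologyEx(m,cv2.MORPH_CLOSE,np.ones((9,9)))
    cs=cv2.findContours(m,cv2.RETR_EXTERNAL,cv2.CHAIN_APPROX_NONE)[0]
    for c in sorted(cs,key=cv2.contourArea)[-3:]:
        P=np.array([ray(W,u,18)[:2] for u in c[:,0]],np.float32);r=cv2.minAreaRect(P)
        B=cv2.boxPoints(r);e=max([B[1]-B[0],B[2]-B[1]],key=np.linalg.norm);e=e*np.sign(e[1])
        C=np.array([*r[0],18]);print(c[:,0].min(0),c[:,0].max(0),"c",np.round(r[0],1),"size",np.round(r[1],1),"long ang from y",round(float(np.arctan2(-e[0],e[1])),3),"tool",(T.T@(C-p)).round(1))
    print("tcp",p.round(1),"yaw of tool y from world y",np.arctan2(-T[0,1],T[1,1]).round(3),"barx at c.y: 641.6-0.0504y")
E
python3 -c "
from m import *
meas('w3')
im=cv2.imread('pics/w3.png')"
```

```text
clock: 2.9
tool_pos: [503.6, 187.9, 115.1]
orientation: [0.459, 3.104, 0.002]
contact_force: [-0.8, -0.4, -0.3]
width: 50.2
finger_force: 0.0
[358 303] [366 311] c [591.5 224.5] size [4.9 8.3] long ang from y 0.785 tool [-73.2  60.3  97.5]
[ 79 284] [122 318] c [531.6  37.6] size [25.8 31. ] long ang from y 0.03 tool [ -69.9 -136.    97.1]
[197 138] [364 207] c [473.7 196.3] size [109.9  46.9] long ang from y -0.304 tool [31.5 -0.9 97. ]
tcp [503.6 187.9 115.1] yaw of tool y from world y -0.294 barx at c.y: 641.6-0.0504y
```

View pics/w3.png

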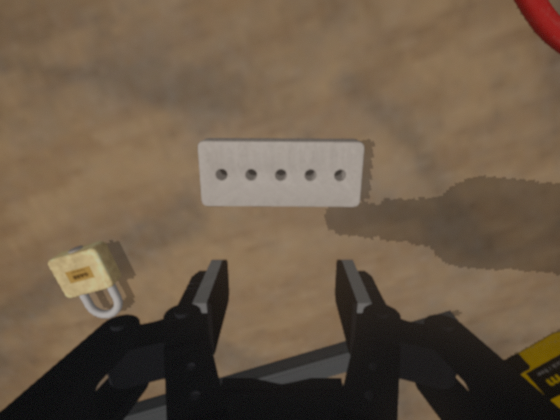

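The block lies flat with the holes up: its top face spans (197,138) to (364,207), centred at world (474,196), and is turned -0.30 rad. Next I'll move to the robot side of it and lower the fingers.

```bash
python3 jog.py '{"increments": [[50,40,-1,0,0,0,0],[50,80,-1,10,0,0,0],[50,85,-1,40,0,0,0],[50,85,-1,70,0,0,0],[50,85,-1,85,0,0,0],[50,85,-1,93,0,0,0],[50,85,-1,95,0,0,0],[50,85,-1,95,0,0,0]]}'
python3 -c "
from m import *
meas('w4')"
```

```text
clock: 3.62
tool_pos: [419.8, 210.9, 17.6]
orientation: [-0.46, -3.106, 0.001]
contact_force: [-0.7, -1.2, -0.3]
width: 49.8
finger_force: 0.0
[357 303] [367 312] c [434.6 241.5] size [3.2 5.5] long ang from y 0.707 tool [-5.4 33.6 -0.5]
[196 303] [206 312] c [415.3 175.7] size [3.8 4.8] long ang from y 1.349 tool [ -6.  -35.   -0.4]
[214 334] [349 384] c [452.  200.7] size [61.6 27.8] long ang from y -0.306 tool [-33.8  -0.4  -0.5]
tcp [419.8 210.9  17.6] yaw of tool y from world y -0.294 barx at c.y: 641.6-0.0504y
```

```bash
python3 jog.py '{"increments": [[50,-8,0,-1,0,0,0],[50,-16,0,-2,0,0,0],[50,-21,0,-2,0,0,0],[50,-26,0,-2,0,0,0],[50,-31,0.1,-2,0,0,-0.03],[50,-36,0.4,-2,0,0,-0.06],[50,-41,0.8,-2,0,0,-0.09],[50,-46,1.3,-2,0,0,-0.12]]}'
python3 jog.py '{"increments": [[50,-5,0.1,0,0,0,-0.03],[50,-10,0.4,0,0,0,-0.06],[50,-15,0.8,0,0,0,-0.09],[50,-20,1.3,0,0,0,-0.12],[50,-25,2,0,0,0,-0.15],[50,-30,3,0,0,0,-0.18],[50,-35,4,0,0,0,-0.21],[50,-39,5,0,0,0,-0.224]]}'
python3 - <<'E'
from m import *
meas('w5')
w=cv2.imread('pics/w5.png');im=viewer.camera("scene")[:,:,::-1][120:240,180:340]
cv2.imwrite("pics/c5.png",np.hstack([cv2.resize(w,(400,300)),cv2.resize(im,(400,300),interpolation=cv2.INTER_CUBIC)]))
E
```

```text
clock: 4.33
tool_pos: [464.1, 198.7, 20.3]
orientation: [-0.271, -3.128, 0.001]
contact_force: [-3.8, 0.5, 3.3]
width: 49.8
finger_force: 1.6
clock: 5.0
tool_pos: [504.0, 196.8, 20.3]
orientation: [0.08, -3.14, 0.001]
contact_force: [-2.6, -1.1, 0.5]
width: 49.9
finger_force: 1.1
[207 260] [220 280] c [494.3 166.4] size [ 3.6 10.8] long ang from y 1.204 tool [ 11.2 -29.9   2.3]
[162 291] [183 318] c [512.6 148.7] size [ 3.3 17.3] long ang from y 1.065 tool [ -6.2 -48.4   2.3]
[213 291] [349 383] c [528.6 197.5] size [50.4 63.1] long ang from y 0.05 tool [-24.7  -0.5   2.3]
tcp [504.  196.8  20.3] yaw of tool y from world y 0.051 barx at c.y: 641.6-0.0504y
```

View pics/c5.png

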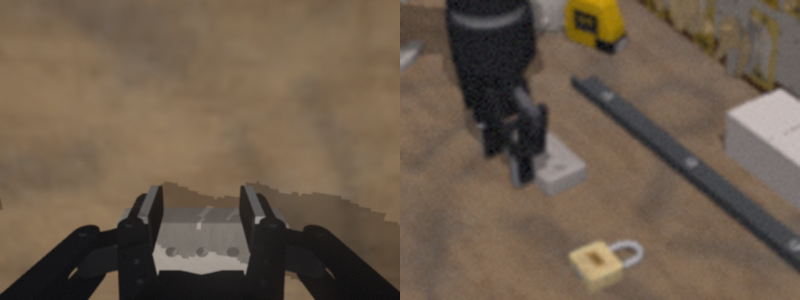

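The fingers hold the block's back side squarely and it is now parallel to the bar, with about 70 mm left to go.

```bash
python3 jog.py '{"increments": [[50,-6,0,0,0,0,0],[50,-14,0,0,0,0,0],[50,-23,0,0,0,0,0],[50,-32,0,0,0,0,0],[50,-41,0,0,0,0,0],[50,-50,0,0,0,0,0],[50,-56,0,0,0,0,0],[50,-60,0,0,0,0,0]]}'
python3 jog.py '{"increments": [[50,-2,0,0,0,0,0],[50,-4,0,0,0,0,0],[50,-6,0,0,0,0,0],[50,-7,0,0,0,0,0]]}'
python3 jog.py '{"increments": [[50,-1,0,0,0,0,0],[50,-2,0,0,0,0,0],[50,-3,0,0,0,0,0]]}'
```

```text
clock: 5.77
tool_pos: [565.1, 200.3, 20.3]
orientation: [-0.078, 3.14, 0.0]
contact_force: [-3.8, 0.1, 3.0]
width: 49.6
finger_force: 1.6
clock: 6.1
tool_pos: [571.0, 200.7, 20.2]
orientation: [-0.079, 3.14, -0.0]
contact_force: [-1.2, -0.4, 0.1]
width: 50.2
finger_force: 0.7
clock: 6.35
tool_pos: [573.9, 200.8, 20.2]
orientation: [0.079, -3.141, 0.0]
contact_force: [-2.4, 0.5, 0.0]
width: 50.2
finger_force: 0.8
```

```bash
python3 jog.py '{"increments": [[50,-1,0,0,0,0,0],[50,-2,0,0,0,0,0],[50,-2,0,0,0,0,0]]}'
python3 jog.py '{"increments": [[50,-1,0,0,0,0,0],[50,-1.5,0,0,0,0,0],[50,-1.5,0,0,0,0,0]]}'
```

```text
clock: 6.6
tool_pos: [576.3, 200.9, 20.3]
orientation: [-0.079, 3.14, 0.0]
contact_force: [-1.3, 0.1, -0.9]
width: 50.1
finger_force: 0.4
clock: 6.85
tool_pos: [577.6, 201.0, 20.3]
orientation: [-0.079, 3.14, 0.0]
contact_force: [-1.3, 0.5, -0.2]
width: 49.7
finger_force: 0.6
```

```bash
python3 jog.py '{"increments": [[50,-1,0,0,0,0,0],[50,-1,0,0,0,0,0]]}'|grep -E "pos|contact|finger"
python3 - <<'E'
from m import *
w=viewer.camera("wrist")[:,:,::-1];im=viewer.camera("scene")[:,:,::-1][110:200,200:320]
cv2.imwrite("pics/c6.png",np.hstack([cv2.resize(w,(400,300)),cv2.resize(im,(400,300),interpolation=cv2.INTER_CUBIC)]))
E
```

```text
tool_pos: [578.6, 201.0, 20.3]
contact_force: [-0.8, -0.2, -0.8]
finger_force: 0.8
```

View pics/c6.png

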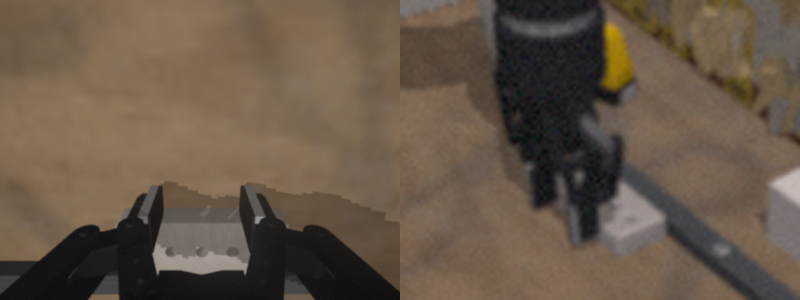

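The block is very close to the bar (scene crop corner at about (665,217)), and the push force is still low. I'll keep creeping until the force rises.

```bash
for i in 1; do python3 jog.py '{"increments": [[50,-1,0,0,0,0,0],[50,-2,0,0,0,0,0],[50,-2,0,0,0,0,0]]}'|grep -E "pos|contact|finger"; done
python3 jog.py '{"increments": [[50,-1,0,0,0,0,0],[50,-1,0,0,0,0,0]]}'|grep -E "pos|contact|finger"
```

```text
tool_pos: [578.8, 201.0, 20.2]
contact_force: [-5.5, -1.0, 4.0]
finger_force: 3.0
tool_pos: [578.9, 201.0, 20.1]
contact_force: [-8.0, -0.3, 5.8]
finger_force: 4.1
```

The TCP has stopped advancing and the force is rising, so the block is seated. I'll press slightly more, back off and check.

```bash
python3 jog.py '{"increments": [[50,-1,0,0,0,0,0],[50,-2,0,0,0,0,0],[50,-2,0,0,0,0,0]]}'|grep -E "pos|contact"
python3 jog.py '{"increments": [[50,1,0,0,0,0,0],[50,4,0,0,0,0,0],[50,12,0,0,0,0,0],[50,25,0,0,0,0,0],[50,40,0,-20,0,0,0],[50,55,0,-55,0,0,0],[50,55,0,-95,0,0,0],[50,55,0,-100,0,0,0]]}'|grep -E "clock|pos|contact"
python3 - <<'E'
from m import *
meas('w7')
g=cv2.GaussianBlur(cv2.imread('pics/w7.png'),(3,3),0)
cv2.imwrite("pics/c7.png",cv2.imread('pics/w7.png'))
E
```

```text
tool_pos: [579.0, 201.1, 19.9]
contact_force: [-13.5, -1.4, 9.3]
clock: 8.45
tool_pos: [531.8, 199.5, 126.7]
contact_force: [1.8, 0.2, -0.5]
[ 32 183] [ 77 217] c [532.3  36.3] size [30.8 25.4] long ang from y -0.007 tool [   8.8 -163.2  108.4]
[123 379] [164 419] c [724.4  92.5] size [30.7 62.9] long ang from y 1.01 tool [-185.9 -116.8  110.4]
[222 269] [342 340] c [608.  208.2] size [100.7  66.4] long ang from y -0.096 tool [-75.4   4.7 109.5]
tcp [531.8 199.5 126.7] yaw of tool y from world y 0.051 barx at c.y: 641.6-0.0504y
```

View pics/c7.png

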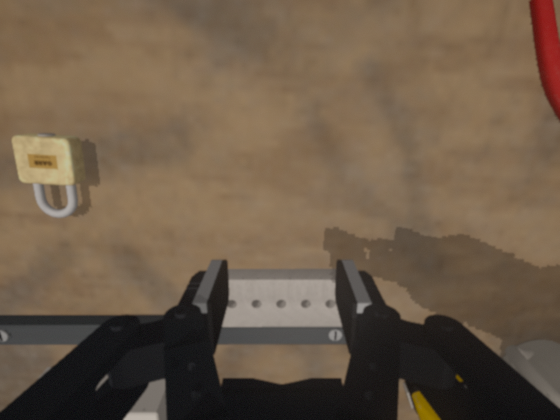

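The picture shows the block with its holes up, its front edge (row ~328) running level along the bar and no gap. The padlock hasn't been touched.

```bash
python3 -c "
from workcell import bot, viewer, order
print(order.hand_in())"
```

```text
the job is handed in; nothing more can be done
None
```

I tipped the fixture onto its pad with the holes up, pushed it flush against the stop and handed the job in about 8.5 s into the 40 s limit; no verdict came back. The arm never came near the padlock or the lock cylinder.

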